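# Lay out the bench for a plate assay

## Task

Lay out the bench for a plate assay (left, right and front as seen from the robot): stand the reagent trough in front of the microplate, on the robot's side, centred on the plate and parallel to its long side with a gap of about 3 cm; stand the tall amber bottle off the trough's left-hand end, in line with the trough, about 3 cm from it. Stand the beaker in the centre of the stirrer's round plate, and the squat powder jar at the stirrer's right-hand side, level with its middle and about 3 cm from it. Keep everything upright, set things down rather than dropping them, and do not push the vial, petri dish, flask or tip box about.

Things in the scene. Friction and masses are not known exactly. Their poses are not given: they have to be found in the camera images.
- plate: 24-well microplate, white, 4 x 6 grey wells, clamped to the bench in a grey frame. Frame 90 (x) x 132 (y) mm, 18 mm high in all. Fixed. Origin: centre of its underside, z up. Its long side runs along its own y; its front long side faces the robot (its own -x, within 0.2 rad of world -x), so its +y end is the left-hand end seen from the robot.
- stirrer: Magnetic stirrer: white square box 110 x 110 mm with a round darker grey steel plate, 96 mm across, on top; the plate's upper face is 45 mm above the bench. Fixed. Origin: centre of its underside, z up. Its front with the black knob (standing 12 mm out) faces the robot (own -x, within 0.2 rad of world -x); own +y is its left-hand side seen from the robot, own -y its right-hand side.
- trough: Reagent trough: open white plastic boat, 40 mm wide (own x), 110 mm long (own y), 34 mm high, walls 4 mm, about 90 g. Loose, standing on the bench; at the start its long side points roughly away from the robot. Origin: centre of its underside, z up. Either end may be the left-hand one.
- bottle: Tall amber reagent bottle with paper label and white cap: body 52 mm across up to 78 mm, then a shoulder and a cap 32 mm across, 110 mm high in all, 150 to 310 g. Loose, upright. Origin: centre of its underside, z up.
- beaker: Empty open beaker, pale grey plastic, straight wall 60 mm across, 80 mm high, wall 3 mm, about 100 g. Loose, upright. Origin: centre of its underside, z up.
- jar: Squat white powder jar with a grey screw lid of the same width: 56 mm across, 55 mm high, 100 to 210 g. Loose, upright. Origin: centre of its underside, z up.
- vial: Bystander: small amber vial with white cap, 28 mm across, 48 mm high, loose. Origin: centre of its underside, z up.
- dish: Bystander: closed flat petri dish, pale, 64 mm across, 23 mm high, loose. Origin: centre of its underside, z up.
- flask: Bystander: stoppered conical flask, pale grey-green, 80 mm across at the foot, 122 mm high, loose. Origin: centre of its underside, z up.
- tipbox: Bystander: grey pipette-tip box, 85 (x) x 120 (y) mm, 50 mm high with white tips standing 6 mm above, loose. Origin: centre of its underside, z up.
Mind the look-alikes: they are no part of the job. Leave any purple or red look-alike of the trough alone.

How it is judged:
By the outcome, as a careful person would: the job done as asked, in the order asked, and still so for the second after the job is handed in, with the robot touching nothing.
It also fails if it takes over 128 s, if anything falls off the work surface, if the arm or the gripper's body presses on something with over 40 N, if the wrist force passes 120 N, or if a joint passes its speed limit or range.

## Robot

A 6-joint arm with a two-finger parallel gripper is mounted at the origin on the work surface. World frame = base frame: x ahead of the robot, y to its left, z up, the work surface at z = 0. Lengths are in m, angles in rad, forces in N, time in s.
With the tool pointing down it reaches from about 0.3 to 0.875 m from the base axis. Payload 4.2 kg.
Tool frame: the origin (TCP) lies at the very end of the fingers, on their centre line; the grasp point (between the pads) lies 19 mm behind it; z points along the fingers, y is the line along which they close (so a half turn about z gives the same grasp; the last joint's range is limited). The gripper opens to 85 mm and grips with 20 to 120 N. Pads are 22 mm wide; open, the fingers measure 114 mm over their backs; the gripper's body (76 mm by 85 mm) begins 54 mm behind the grasp point. The pads swing forward as they close: fully open they stand 13 mm farther back than shut.
Start: joints at [1.195, 0.32, 1.565, -0, 1.257, -0.02], TCP at [0.2, 0.539, 0.231] pointing down, gripper open.
Joint ranges: [-3.11, 3.11], [-0.84, 2.01], [0.21, 2.61], [-1.34, 4.49], [0.05, 2.63], [-2.56, 2.56]. Speed limits (rad/s): [2.57, 2.57, 3.14, 3.14, 3.14, 3.14].

## Interface

Orientations are given as a 3x3 rotation matrix whose columns are the frame's x, y, z axes.
In Python, from workcell import env gives the robot as it stands. The module is installed in compiled form; this text tells all that it offers.
- The arm moves only by the tool arm_command, never from a script. Its argument "moves" is a list of rows, each a list of 7 numbers: the shift along the tool's x, y, z in mm, then the turn, a rotation vector about the tool's x, y, z in rad, then the gripper command: -1 is shut, 1 is fully open, values between are in proportion. In form: [[x, y, z, ax, ay, az, jaw], ...]. A call has 1 to 12 rows; each row is the pose to reach, as a shift and turn from the pose commanded when the call began, along the tool's axes at that moment; what a row does not reach only later rows make up. A row lasts 1/12 s, in which the tool goes at most 41.7 mm and 7.16 degrees, less where a joint would pass 70% of its speed; a pose out of reach is approached as far as the arm can. A call with a gripper value outside its range is refused whole. The fingers move at their own pace and stop on an object; "grip_force" is the grip in N (left out, the last holds). Time passes only in rows, so rows that repeat a pose let the fingers close. It gives the time, the measured TCP pose, the force, the opening and the grip force at its end, in the units of the state.
- env.read_state(): the state, without advancing time (a new reading comes with each control period).
- env.grab_frame(name): name is "side" or "top" or "wrist"; returns (picture, depth): 400x640x3 uint8, red, green, blue; 400x640 float32, m along the optical axis (not along the pixel's ray), 0 where there is no reading.
- env.calibration(name): a dict with "camera_matrix" (3x3 intrinsics, pixels), "R" (3x3) and "t" (3): a world point X has camera coordinates R X + t; the wrist camera has in their place "mount" (4x4, takes a point from camera to tool coordinates, whose origin is the TCP and whose axes are the flange's). Camera axes: x right, y down, z forward; pixel columns grow to the right and rows downward; lengths in m; the calibration is good to about 2 mm. A picture is of the moment at which its call begins: read the wrist's pose just before it. calibration takes no time and is no camera call.
- env.close_job(): hands the job in; it is judged then, once.
Trained networks look in the newest picture that a camera, given by its name, has taken for a name from the list of things; names that differ only in an ending like _2 or _b are one class to them, and where a whole thing is asked for, a point or a joint stands for the part that bears it (a point fixed in the world has none). Each returns a list of dicts, best first, with "conf" (0 to 1); they miss things now and then, are a little off and sometimes report something else, mostly with a low value. They report only what shows in the picture. A call takes as long as a camera call. They do not tell look-alikes from the thing itself.
- env.look_for(thing, camera): "point" ([column, row] in pixels, amid what is visible of it).
- env.cut_out(thing, camera): "pixels" (400x640 bool, what is visible of it) and "point" ([column, row] in pixels, amid what is visible of it).
The state is a dict: "time_s": time; "q": joint angles; "joint_velocities": joint speeds; "joint_efforts": joint torques, N m; "tool_pos": TCP position; "eef_rot": TCP orientation; "ft_force": force on the tool from outside, world axes, zero at the start; "ft_torque": the same for the moment, N m; "finger_gap": finger opening in m; "grasp_force": force on a finger pad.
Only numpy, scipy, OpenCV 4.12 (cv2) and the standard library are available. Lean on these libraries where they do the work, as an engineer would, in place of code of your own. Each camera call takes 0.05 s, during which the arm holds its last target. There are 200 camera calls.

## Working session

There is one attempt and no reset: what is moved stays moved. The work goes in short steps, Python scripts to look and compute and a tool call to move; the robot and the scene stay as the last step left them, time stands still between calls to the robot, and variables do not carry over. Pictures are saved under pics/ and viewed, at most 14 in all, crops included, and the job is handed in when it is done.

Besides the shell and the picture viewer there is one more tool, called after "Emit:" as name(argument=value, ...), one argument or row to a line, values as JSON. arm_command: Moves the arm, as the interface text tells. Its arguments: {"type":"object","properties":{"moves":{"type":"array","items":{"type":"array","items":{"type":"number"}}},"grip_force":{"type":"number"}},"required":["moves"]}

```bash
mkdir -p pics; ls
python3 - <<'E'
from workcell import env
import cv2, numpy as np
for c in ("top","side"):
    im,d=env.grab_frame(c); cv2.imwrite(f"pics/{c}0.png",im[:,:,::-1]); np.save(f"{c}d.npy",d)
    k=env.calibration(c); print(c,np.round(k["camera_matrix"],1).tolist(),np.round(k["R"],3).tolist(),np.round(k["t"],3).tolist())
    for n in "plate stirrer trough bottle beaker jar vial dish flask tipbox".split():
        print(n,[(np.round(o["point"]).tolist(),round(o["conf"],2)) for o in env.look_for(n,c)])
s=env.read_state();print(s["time_s"],s["tool_pos"],s["eef_rot"])
E
```

```text
pics
top [[500.3, 0.0, 325.1], [0.0, 500.3, 201.3], [0.0, 0.0, 1.0]] [[0.013, -1.0, 0.004], [-0.985, -0.014, -0.173], [0.173, -0.002, -0.985]] [0.012, 0.565, 1.391]
plate [([263.0, 196.0], 0.81)]
stirrer [([394.0, 189.0], 0.87), ([258.0, 281.0], 0.16)]
trough [([431.0, 239.0], 0.94), ([213.0, 166.0], 0.87), ([362.0, 249.0], 0.68), ([316.0, 241.0], 0.67)]
bottle [([352.0, 167.0], 0.84)]
beaker [([479.0, 226.0], 0.82)]
jar [([188.0, 222.0], 0.69)]
vial [([408.0, 276.0], 0.49)]
dish [([258.0, 282.0], 0.7)]
flask [([407.0, 141.0], 0.9)]
tipbox [([276.0, 137.0], 0.79), ([405.0, 138.0], 0.65), ([264.0, 197.0], 0.34)]
side [[493.1, 0.0, 322.4], [0.0, 493.1, 201.6], [0.0, 0.0, 1.0]] [[0.982, -0.189, 0.004], [-0.114, -0.605, -0.788], [0.152, 0.774, -0.615]] [-0.534, 0.092, 1.124]
plate [([321.0, 165.0], 0.93)]
stirrer [([369.0, 258.0], 0.93)]
trough [([308.0, 299.0], 0.9), ([281.0, 200.0], 0.68), ([280.0, 239.0], 0.58)]
bottle [([378.0, 204.0], 0.82)]
beaker [([342.0, 347.0], 0.92), ([369.0, 259.0], 0.73)]
jar [([285.0, 124.0], 0.81)]
vial [([249.0, 286.0], 0.73)]
dish [([229.0, 168.0], 0.66)]
flask [([442.0, 255.0], 0.69)]
tipbox [([394.0, 161.0], 0.92), ([368.0, 258.0], 0.43)]
1.1 [0.20030314 0.53899769 0.23135763] [[-9.37378246e-01  3.48313109e-01  4.63740054e-05]
 [ 3.48313112e-01  9.37378236e-01  1.35120623e-04]
 [ 3.59430108e-06  1.42811807e-04 -9.99999990e-01]]
```

View pics/top0.png

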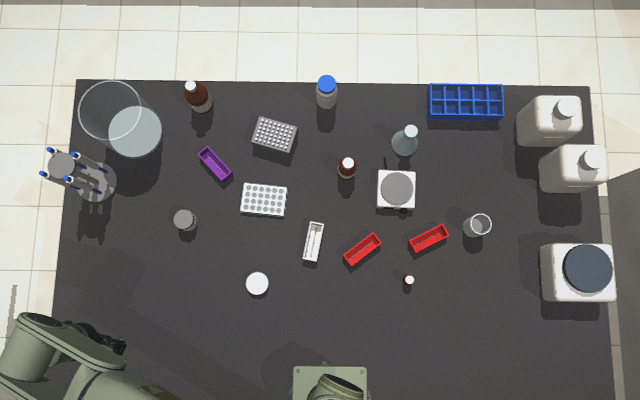

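View pics/side0.png

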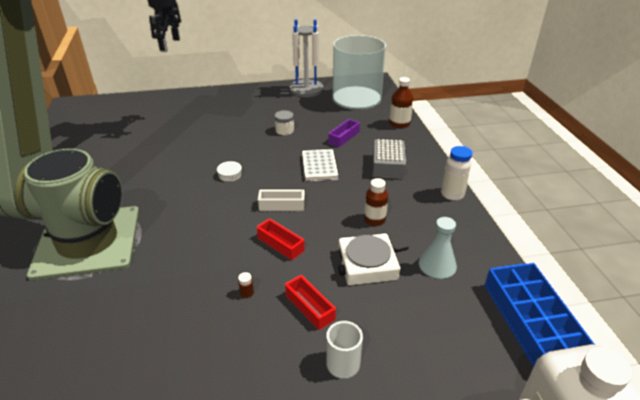

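The top picture shows the white trough at (314,241), with red look-alikes at (362,249) and (429,238) and a purple one at (214,164). The plate is at (263,199), stirrer (396,188), bottle (347,167), beaker (478,225), jar (185,220), vial (408,280), dish (257,283), flask (405,140) and tip box (274,134). The side picture agrees.

```bash
cat > h.py <<'E'
from workcell import env
import cv2, numpy as np
def world(cam,d,pose=None):
    k=env.calibration(cam); K=k["camera_matrix"]; v,u=np.mgrid[:400,:640]
    P=np.stack([(u-K[0,2])/K[0,0]*d,(v-K[1,2])/K[1,1]*d,d],-1)
    if cam=="wrist":
        M=k["mount"]; p,R=pose
        return (P@M[:3,:3].T+M[:3,3])@np.array(R).T+np.array(p)
    return (P-np.array(k["t"]))@np.array(k["R"])
def shot(cam):
    s=env.read_state(); im,d=env.grab_frame(cam)
    return im,d,world(cam,d,(s["tool_pos"],s["eef_rot"])),s
def rect(P):
    r=cv2.minAreaRect((P[:,:2]*1000).astype(np.float32)); b=cv2.boxPoints(r)
    e=b[1]-b[0]; f=b[2]-b[1]
    if np.linalg.norm(e)<np.linalg.norm(f): e,f=f,e
    a=np.arctan2(e[1],e[0]); a=(a+np.pi/2)%np.pi-np.pi/2
    return np.round(r[0],1),np.round([np.linalg.norm(e),np.linalg.norm(f)],1),round(float(a),3)
E
python3 - <<'E'
from h import *
im,d,W,s=shot("top")
for n,px in dict(plate=(263,199),stirrer=(396,188),trough=(314,241),bottle=(347,167),beaker=(478,225),jar=(185,220),vial=(408,280),dish=(257,283),flask=(405,140),tipbox=(274,134),red1=(362,249),red2=(429,238),purple=(214,164)).items():
    h=(W[:,:,2]>.006)&(d>0); m=np.zeros((400,640),bool)
    nl,lab,st,ce=cv2.connectedComponentsWithStats(h.astype(np.uint8))
    q=lab[px[1]-4:px[1]+5,px[0]-4:px[0]+5]; q=q[q>0]
    if q.size==0: print(n,"none");continue
    m=lab==np.bincount(q).argmax(); P=W[m]
    zt=np.percentile(P[:,2],97); T=P[P[:,2]>zt-.008]
    print(n,m.sum(),"ztop",round(zt,3),"all",*rect(P),"top",*rect(T))
E
```

```text
plate 1284 ztop 0.023 all [573.4 199.2] [132.8  93.5] 1.487 top [574.5 200.7] [127.8  86.4] 1.472
stirrer 1515 ztop 0.049 all [ 620.4 -189.9] [154.7 119.8] -0.14 top [ 606.8 -187. ] [105.8 103.3] 1.513
trough 17 ztop 0.01 all [454.3  50.9] [26.5 10.5] -0.586 top [454.3  50.9] [26.5 10.5] -0.586
bottle 347 ztop 0.112 all [663.5 -43.8] [57.2 52.9] 1.485 top [664.4 -42.6] [30.  28.2] -0.719
beaker 403 ztop 0.082 all [ 510.9 -425.7] [86.2 58.2] -0.837 top [ 502. -416.] [58.7 58. ] -0.839
jar 392 ztop 0.06 all [512.3 422.6] [66.9 59.1] 0.266 top [507.1 422. ] [54.4 52.2] -1.56
vial 91 ztop 0.052 all [ 345.7 -218.3] [25.3 23.7] 0.015 top [ 345.4 -219.8] [19.7 19.6] -0.026
dish 402 ztop 0.028 all [330.9 209.7] [62.6 61.6] 0.821 top [331.3 210.1] [61.6 61.4] -0.75
flask 595 ztop 0.125 all [ 749.3 -216. ] [79.  66.8] 1.187 top [ 755.5 -218. ] [35.9 34.6] -0.037
tipbox 1306 ztop 0.059 all [770.6 173.9] [132.9 100.3] 1.296 top [761.9 172.2] [118.4  83.5] 1.298
red1 218 ztop 0.039 all [433.4 -91.2] [118.3  40. ] -0.908 top [430.8 -88.2] [110.5  39.8] -0.905
red2 237 ztop 0.038 all [ 464.4 -281.9] [112.5  43.8] -1.09 top [ 465.3 -280.5] [110.9  39.5] -1.099
purple 275 ztop 0.039 all [676.7 347.1] [112.5  45.3] 0.712 top [677.6 347.2] [111.7  39.8] 0.759
```

```bash
cat >> h.py <<'E'
def plan(x,y,z,th):
    """move (tool mm, turn) to world x,y,z (mm) with tool y at angle th"""
    s=env.read_state(); R=np.array(s["eef_rot"]); p=np.array(s["tool_pos"])*1000
    Rt=np.array([[np.sin(th),np.cos(th),0],[-np.cos(th),np.sin(th),0],[0,0,-1]]);
    rv=cv2.Rodrigues(R.T@Rt)[0].ravel()
    c=np.arctan2(R[1,1],R[0,1])
    print("t",s["time_s"],"at",p.round(1),"th",round(c,3),"shift",(R.T@(np.array([x,y,z])-p)).round(1),"turn",rv.round(3),"rows",np.ceil(max(np.linalg.norm(np.array([x,y,z])-p)/41.7,np.linalg.norm(rv)/.125)),"gap",round(float(s["finger_gap"]),4),"q",np.round(s["q"],2),"f",np.round(s["ft_force"],1))
E
python3 - <<'E'
from h import *
print(np.round(env.calibration("wrist")["mount"],3).tolist())
plan(420,50,231,1.4)
E
```

```text
[[0.001, -0.96, -0.281, 0.071], [1.0, 0.001, 0.0, 0.001], [0.0, -0.281, 0.96, -0.143], [0.0, 0.0, 0.0, 1.0]]
t 1.15 at [200.3 539.  231.4] th 1.215 shift [-3.763e+02 -3.819e+02  3.000e-01] turn [ 1.564 -0.145  0.   ] rows 13.0 gap 0.0855 q [ 1.2   0.32  1.56  0.    1.26 -0.02] f [-0.3 -0.   0.1]
```

```bash
sed -i 's/\[\[np.sin(th),np.cos(th),0\],\[-np.cos(th),np.sin(th),0\]/[[-np.sin(th),np.cos(th),0],[np.cos(th),np.sin(th),0]/' h.py
python3 - <<'E'
from h import *
plan(415,50,231,1.4)
E
```

```text
t 1.15 at [200.3 539.  231.4] th 1.215 shift [-3.716e+02 -3.836e+02  3.000e-01] turn [ 0.    -0.    -0.185] rows 13.0 gap 0.0855 q [ 1.2   0.32  1.56  0.    1.26 -0.02] f [-0.3 -0.   0.1]
```

Emit:
arm_command(
  moves=[
    [-372,-384,0,0,0,-0.18,1],
    [-372,-384,0,0,0,-0.18,1],
    [-372,-384,0,0,0,-0.18,1],
    [-372,-384,0,0,0,-0.18,1],
    [-372,-384,0,0,0,-0.18,1],
    [-372,-384,0,0,0,-0.18,1],
    [-372,-384,0,0,0,-0.18,1],
    [-372,-384,0,0,0,-0.18,1],
    [-372,-384,0,0,0,-0.18,1],
    [-372,-384,0,0,0,-0.18,1],
    [-372,-384,0,0,0,-0.18,1],
    [-372,-384,0,0,0,-0.18,1],
  ],
)

```text
time_s: 2.15
tool_pos: [0.4017, 0.0792, 0.2317]
eef_rot: [[-0.985, 0.175, 0.001], [0.175, 0.985, 0.0], [-0.001, 0.001, -1.0]]
ft_force: [0.3, 0.2, -0.1]
finger_gap: 0.0851
grasp_force: 0.0
```

Run:
```python
from h import *
plan(415,50,231,1.4)
im,d,W,s=shot("wrist"); cv2.imwrite("pics/w1.png",im[:,:,::-1])
h=(W[:,:,2]>.02)&(W[:,:,2]<.05)&(d>0)
nl,lab,st,ce=cv2.connectedComponentsWithStats(h.astype(np.uint8))
for i in range(1,nl):
    if st[i,4]>300:
        P=W[lab==i]; print(ce[i].round(),st[i,4],np.percentile(P[:,2],[5,50,95]).round(3),*rect(P),im[lab==i].mean(0).round())
```

```text
t 2.15 at [401.7  79.2 231.7] th 1.395 shift [-18.2 -26.4   0.7] turn [ 0.001  0.001 -0.005] rows 1.0 gap 0.0851 q [ 0.17  0.05  1.9   0.    1.18 -1.23] f [ 0.3  0.2 -0.1]
[436.  72.] 3488 [0.022 0.023 0.024] [330.  210.6] [63.2 62.2] 1.399 [245. 247. 244.]
[ 21. 165.] 1059 [0.023 0.041 0.049] [ 346.2 -217.2] [27.7 23.6] -0.233 [148. 136. 128.]
[300. 216.] 1311 [0.023 0.034 0.035] [451.4  52.3] [109.9  39.9] -0.174 [214. 215. 215.]
[170. 218.] 1564 [0.022 0.034 0.035] [431.4 -88.2] [111.9  40.2] -0.907 [192.  53.  51.]
[629. 207.] 937 [0.021 0.032 0.046] [504.4 404.8] [54.3 22. ] -0.12 [91. 89. 84.]
[ 34. 264.] 1223 [0.021 0.033 0.035] [ 465.  -278.7] [110.1  40.3] -1.092 [176.  45.  43.]
[121. 393.] 445 [0.039 0.046 0.047] [ 634.3 -213.8] [52.7 26.1] -1.551 [160. 159. 158.]
```

View pics/w1.png

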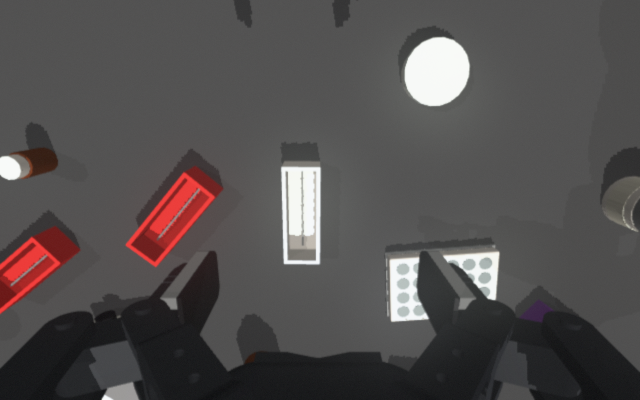

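The wrist picture shows the white trough whole at (300,216), and its measured size matches. The plate is at (443,285), dish (437,72), and the red ones are off to the left.

Run:
```python
from h import *
plan(451.4,52.3,6,1.397)
im,d,W,s=shot("wrist")
h=(W[:,:,2]>.008)&(W[:,:,2]<.03)&(d>0)
nl,lab,st,ce=cv2.connectedComponentsWithStats(h.astype(np.uint8))
i=lab[270,443]; P=W[lab==i]; print(ce[i],st[i],np.percentile(P[:,2],[5,50,95]).round(3),*rect(P),*rect(P[P[:,2]>.014]))
```

```text
t 2.2 at [404.8  72.7 231.7] th 1.389 shift [-48.4 -10.5 226. ] turn [-0.005  0.005 -0.008] rows 6.0 gap 0.0856 q [ 0.15  0.06  1.9  -0.01  1.18 -1.23] f [ 3.3 -2.4  0.6]
[317.05390945 199.73579081] [     0      0    640    400 243909] [-0.001  0.001  0.315] [492.1  56.4] [873.8 504.4] 1.395 [504.3  45.3] [738.6 344.5] 1.495
```

Emit:
arm_command(
  moves=[
    [-48,-10,80,0,0,-0.008,1],
    [-48,-10,160,0,0,-0.008,1],
    [-48,-10,160,0,0,-0.008,1],
    [-48,-10,160,0,0,-0.008,1],
    [-48,-10,160,0,0,-0.008,1],
    [-48,-10,160,0,0,-0.008,1],
    [-48,-10,160,0,0,-0.008,1],
  ],
)

```text
time_s: 2.83
tool_pos: [0.4475, 0.0637, 0.0728]
eef_rot: [[-0.986, 0.166, 0.002], [0.166, 0.986, 0.0], [-0.002, 0.001, -1.0]]
ft_force: [0.6, 0.6, 0.8]
finger_gap: 0.0854
grasp_force: 0.0
```

Run:
```python
from h import *
plan(451.4,52.3,6,1.397)
```

```text
t 2.8333 at [447.5  63.7  72.8] th 1.404 shift [ -5.6 -10.6  66.8] turn [0.001 0.002 0.007] rows 2.0 gap 0.0854 q [ 0.12  0.3   2.06  0.    0.78 -1.29] f [0.6 0.6 0.8]
```

Emit:
arm_command(
  moves=[
    [-5.5,-10.5,30,0,0,0.007,1],
    [-5.5,-10.5,66,0,0,0.007,1],
    [-5.5,-10.5,66,0,0,0.007,1],
    [-5.5,-10.5,66,0,0,0.007,1],
    [-5.5,-10.5,66,0,0,0.007,-1],
    [-5.5,-10.5,66,0,0,0.007,-1],
    [-5.5,-10.5,66,0,0,0.007,-1],
    [-5.5,-10.5,66,0,0,0.007,-1],
    [-5.5,-10.5,66,0,0,0.007,-1],
    [-5.5,-10.5,66,0,0,0.007,-1],
    [-5.5,-10.5,66,0,0,0.007,-1],
    [-5.5,-10.5,66,0,0,0.007,-1],
  ],
  grip_force=30,
)

```text
time_s: 3.83
tool_pos: [0.4515, 0.052, 0.007]
eef_rot: [[-0.985, 0.174, 0.003], [0.174, 0.985, 0.001], [-0.003, 0.001, -1.0]]
ft_force: [-0.9, -0.1, 9.1]
finger_gap: 0.0396
grasp_force: 30.6
```

Run:
```python
from h import *
plan(451.4,52.3,150,1.397)
```

```text
t 3.8333 at [451.5  52.    7. ] th 1.396 shift [  -0.2    0.5 -143. ] turn [ 0.001  0.003 -0.001] rows 4.0 gap 0.0396 q [ 0.09  0.41  2.12  0.    0.6  -1.31] f [-0.9 -0.1  9.1]
```

Emit:
arm_command(
  moves=[
    [0,0,-40,0,0,0,-1],
    [0,0,-80,0,0,0,-1],
    [5,35,-120,0,0,0,-1],
    [10,75,-160,0,0,0,-1],
    [20,100,-190,0,0,0,-1],
    [20,100,-190,0,0,0,-1],
    [20,100,-190,0,0,0,-1],
    [20,100,-190,0,0,0,-1],
    [20,100,-190,0,0,0,-1],
  ],
)

```text
time_s: 4.58
tool_pos: [0.4471, 0.1528, 0.1944]
eef_rot: [[-0.985, 0.174, -0.002], [0.174, 0.985, -0.001], [0.002, -0.001, -1.0]]
ft_force: [0.1, -0.0, -0.5]
finger_gap: 0.0395
grasp_force: 31.4
```

```bash
cat >> h.py <<'E'
def comps(W,d,lo,hi,im,minpx=300):
    h=(W[:,:,2]>lo)&(W[:,:,2]<hi)&(d>0)
    nl,lab,st,ce=cv2.connectedComponentsWithStats(h.astype(np.uint8))
    for i in range(1,nl):
        if st[i,4]>minpx:
            P=W[lab==i]; print(ce[i].round(),st[i,4],np.percentile(P[:,2],[5,50,95]).round(3),*rect(P),im[lab==i].mean(0).round())
E
python3 - <<'E'
from h import *
im,d,W,s=shot("wrist"); cv2.imwrite("pics/w2.png",im[:,:,::-1]); np.savez("w2.npz",W=W,d=d,im=im)
comps(W,d,.013,.03,im); print(); comps(W,d,.03,.052,im)
plan(479,208,150,-.09)
E
```

```text
[360.  33.] 4419 [0.022 0.023 0.024] [334.4 210.1] [62.5 55. ] 1.4 [210. 214. 210.]
[ 96. 188.] 963 [0.014 0.022 0.029] [441.5 -72.4] [118.1  38.4] -0.562 [107.  27.  26.]
[ 52. 207.] 1053 [0.014 0.022 0.029] [ 423.4 -102.3] [103.8  28.8] -0.62 [107.  26.  25.]
[583. 179.] 802 [0.014 0.022 0.029] [498.4 409.5] [56.2 26.4] -0.551 [90. 88. 80.]
[421. 262.] 2285 [0.017 0.018 0.02 ] [569.1 233.3] [69.3 67.4] -0.093 [195. 200. 196.]
[ 49. 320.] 1223 [0.014 0.022 0.029] [ 554.2 -170. ] [102.6  32.5] 1.1 [73. 71. 68.]

[ 65. 201.] 1803 [0.031 0.034 0.035] [431.2 -87.7] [112.4  41. ] -0.907 [190.  47.  45.]
[600. 184.] 1212 [0.031 0.041 0.051] [501.5 409.1] [55.6 27.6] -0.366 [71. 70. 67.]
[ 33. 351.] 4088 [0.033 0.045 0.046] [ 578.  -195.5] [135.2  70.8] -1.136 [150. 149. 146.]
[191. 384.] 359 [0.031 0.042 0.051] [651.3 -22. ] [27.8  6.3] 0.629 [105. 102.  93.]
t 4.6333 at [447.1 152.5 194. ] th 1.395 shift [-21.9  60.3  43.8] turn [-3.000e-03 -1.000e-03  1.485e+00] rows 12.0 gap 0.0394 q [ 0.3   0.19  1.85 -0.    1.11 -1.09] f [-0.2 -1.1 -1.4]
```

View pics/w2.png

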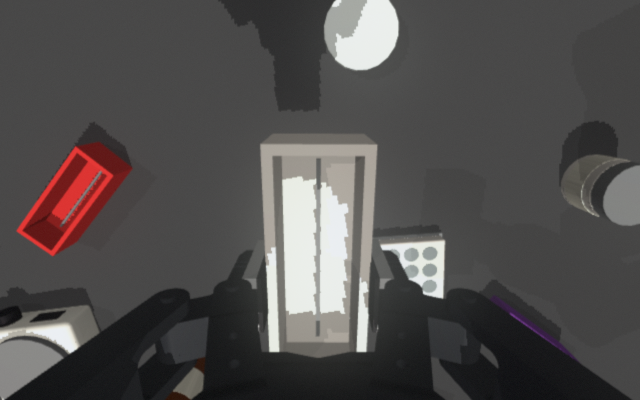

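The trough is held level at (320,240). The plate's left part and its front-left corner are visible at (440,240).

Run:
```python
from h import *
f=np.load("w2.npz"); W=f["W"];d=f["d"]
m=(W[:,:,2]>.014)&(W[:,:,2]<.022)&(d>0); m[:230]=0;m[:,:370]=0;m[:,450:]=0;m[310:]=0
P=W[m]*1000
for yaw in (-.093,-.08):
    ex=np.array([np.cos(yaw),np.sin(yaw)]);ey=np.array([-ex[1],ex[0]])
    a=P[:,:2]@ex;b=P[:,:2]@ey
    fr=np.percentile(a,.7); le=np.percentile(b,99.3); c=ex*(fr+45)+ey*(le-66)
    print(yaw,fr,a.min(),le,b.max(),c, "trough",c-95*ex,"bottle",c-95*ex+111*ey)
```

```text
-0.093 510.74541294849195 510.375993485573 317.48449547441504 318.8430411870088 [576.69818237 198.78788173] trough [482.10871386 207.61015159] bottle [492.41683969 318.13047796]
-0.08 514.279022871848 513.652170502298 310.3772242714997 311.7942694449754 [577.01961539 198.90102218] trough [482.32345329 206.49291811] bottle [491.19398432 317.13790751]
```

Emit:
arm_command(
  moves=[
    [-10,30,20,0,0,0.12,-1],
    [-20,60,40,0,0,0.24,-1],
    [-22,60,50,0,0,0.36,-1],
    [-22,60,50,0,0,0.48,-1],
    [-22,60,50,0,0,0.6,-1],
    [-22,60,50,0,0,0.72,-1],
    [-22,60,50,0,0,0.84,-1],
    [-22,60,50,0,0,0.96,-1],
    [-22,60,50,0,0,1.08,-1],
    [-22,60,50,0,0,1.2,-1],
    [-22,60,50,0,0,1.32,-1],
    [-22,60,50,0,0,1.44,-1],
  ],
)

```text
time_s: 5.63
tool_pos: [0.4795, 0.2072, 0.1435]
eef_rot: [[0.052, 0.999, -0.004], [0.999, -0.052, -0.002], [-0.002, -0.003, -1.0]]
ft_force: [0.5, 0.7, 0.0]
finger_gap: 0.0398
grasp_force: 31.3
```

Run:
```python
from h import *
plan(479,208,9,-.09)
```

```text
t 5.6333 at [479.5 207.2 143.5] th -0.052 shift [ 1.000e+00 -1.000e-01  1.345e+02] turn [-0.003  0.002  0.038] rows 4.0 gap 0.0398 q [ 0.39  0.31  1.81 -0.    1.02  0.44] f [0.5 0.7 0. ]
```

Emit:
arm_command(
  moves=[
    [1,2,40,0,0,0.04,-1],
    [1,2,80,0,0,0.04,-1],
    [1,2,105,0,0,0.04,-1],
    [1,2,105,0,0,0.04,-1],
    [1,2,105,0,0,0.04,-1],
    [1,2,105,0,0,0.04,-1],
    [1,2,105,0,0,0.04,-1],
  ],
)

```text
time_s: 6.22
tool_pos: [0.4837, 0.21, 0.0419]
eef_rot: [[0.084, 0.996, 0.003], [0.996, -0.084, 0.001], [0.002, 0.003, -1.0]]
ft_force: [-0.7, 0.5, -0.8]
finger_gap: 0.0395
grasp_force: 31.3
```

Run:
```python
from h import *
plan(481.7,207.8,8,-.092)
```

```text
t 6.2167 at [483.7 210.   41.9] th -0.085 shift [-2.4 -1.9 33.9] turn [ 0.003 -0.002  0.007] rows 1.0 gap 0.0395 q [0.39 0.44 1.93 0.   0.77 0.47] f [-0.7  0.5 -0.8]
```

Emit:
arm_command(
  moves=[
    [-2.4,-1.9,15,0,0,0.007,-1],
    [-2.4,-1.9,26,0,0,0.007,-1],
    [-2.4,-1.9,30,0,0,0.007,-1],
    [-2.4,-1.9,33.5,0,0,0.007,-1],
    [-2.4,-1.9,33.5,0,0,0.007,-1],
    [-2.4,-1.9,33.5,0,0,0.007,-1],
    [-2.4,-1.9,33.5,0,0,0.007,-1],
  ],
)

```text
time_s: 6.8
tool_pos: [0.4808, 0.2079, 0.0076]
eef_rot: [[0.091, 0.996, 0.002], [0.996, -0.091, 0.001], [0.001, 0.001, -1.0]]
ft_force: [0.1, -0.5, -0.0]
finger_gap: 0.0393
grasp_force: 31.4
```

Run:
```python
from h import *
plan(481.7,207.8,8,-.092)
```

```text
t 6.8 at [480.8 207.9   7.6] th -0.091 shift [ 0.   0.9 -0.4] turn [ 0.001 -0.001  0.001] rows 1.0 gap 0.0393 q [0.39 0.49 1.96 0.   0.69 0.48] f [ 0.1 -0.5 -0. ]
```

Emit:
arm_command(
  moves=[
    [0,0,0,0,0,0,0.2],
    [0,0,0,0,0,0,0.2],
    [0,0,0,0,0,0,0.2],
    [0,0,0,0,0,0,0.2],
    [0,0,-20,0,0,0,0.2],
    [0,0,-50,0,0,0,0.2],
    [0,0,-90,0,0,0,0.2],
    [0,0,-130,0,0,0,1],
    [0,0,-170,0,0,0,1],
    [0,0,-200,0,0,0,1],
    [0,0,-200,0,0,0,1],
  ],
)

```text
time_s: 7.72
tool_pos: [0.4836, 0.209, 0.2139]
eef_rot: [[0.091, 0.996, 0.013], [0.996, -0.091, 0.005], [0.007, 0.013, -1.0]]
ft_force: [-0.4, 0.0, 0.0]
finger_gap: 0.0853
grasp_force: 0.0
```

Run:
```python
from h import *
im,d,W,s=shot("top")
h=(W[:,:,2]>.028)&(W[:,:,2]<.06)
comps(W,d,.03,.045,im,60)
plan(600,-43,230,1.4)
```

```text
[470.  97.] 532 [0.031 0.039 0.044] [ 883.2 -405.4] [210.2  95. ] -1.551 [ 55.  85. 148.]
[115. 114.] 143 [0.031 0.037 0.044] [819.7 646.3] [146.3  45.9] -0.69 [78. 82. 81.]
[456. 115.] 114 [0.031 0.038 0.045] [ 833.4 -372.1] [182.8  45.6] 1.311 [40. 57. 95.]
[524. 133.] 107 [0.031 0.037 0.044] [ 783.5 -570.8] [122.4  51.4] 0.543 [100.  98.  93.]
[148. 144.] 109 [0.031 0.037 0.044] [735.5 554.8] [147.   46.8] -0.788 [164. 173. 173.]
[404. 144.] 95 [0.031 0.038 0.044] [ 748.8 -215.1] [61.8 47.1] 0.985 [103. 112. 111.]
[546. 179.] 109 [0.031 0.038 0.044] [ 643.2 -632.7] [124.   54.2] 0.58 [100.  97.  92.]
[396. 189.] 1033 [0.032 0.04  0.045] [ 605.1 -188.1] [117.  111.1] -0.044 [183. 181. 182.]
[545. 268.] 105 [0.031 0.038 0.045] [ 383.6 -605.5] [124.2   8.1] -0.023 [104. 100.  96.]
t 7.7667 at [482.1 208.3 210.6] th -0.091 shift [-239.5  140.4  -19.3] turn [ 0.009  0.002 -1.491] rows 12.0 gap 0.0852 q [0.39 0.25 1.72 0.   1.17 0.48] f [-0.8  0.3 -0.7]
```

Emit:
arm_command(
  moves=[
    [-195,200,-20,0,0,0,1],
    [-195,200,-20,0,0,0,1],
    [-195,200,-20,0,0,0,1],
    [-195,200,-20,0,0,0,1],
    [-195,200,-20,0,0,0,1],
    [-195,200,-20,0,0,0,1],
    [-195,200,-20,0,0,0,1],
    [-195,200,-20,0,0,0,1],
    [-195,200,-20,0,0,0,1],
    [-195,200,-20,0,0,0,1],
    [-195,200,-20,0,0,0,1],
  ],
)

```text
time_s: 8.68
tool_pos: [0.6605, -0.0037, 0.226]
eef_rot: [[0.09, 0.996, -0.002], [0.996, -0.09, 0.001], [0.0, -0.002, -1.0]]
ft_force: [-1.0, 1.0, 0.2]
finger_gap: 0.0854
grasp_force: 0.0
```

Run:
```python
from h import *
im,d,W,s=shot("wrist"); cv2.imwrite("pics/w3.png",im[:,:,::-1]); np.savez("w3.npz",W=W,d=d,im=im)
print("cap");comps(W,d,.1,.125,im); print("shoulder");comps(W,d,.04,.085,im,200)
print("stir"); comps(W,d,.04,.052,im,200)
plan(664,-43,45,-.09)
```

```text
cap
[592. 130.] 2192 [0.101 0.108 0.124] [878.8  23.2] [58.2 36.7] 1.354 [ 99. 102. 109.]
[326. 233.] 1176 [0.104 0.11  0.111] [664.9 -42.4] [31.2 31.2] -0.037 [217. 220. 217.]
shoulder
[412.  17.] 3379 [0.046 0.05  0.056] [751.4 130.7] [85.5 32.6] -0.273 [140. 142. 140.]
[547. 125.] 2159 [0.043 0.065 0.083] [873.2  22.2] [59.8 28. ] 1.463 [97. 95. 88.]
[325. 204.] 1252 [0.046 0.079 0.084] [664.8 -39. ] [50.9 45.2] -0.02 [90. 66. 55.]
[286. 327.] 4096 [0.044 0.045 0.046] [ 608.7 -179.9] [95.8 81.1] -0.06 [142. 141. 140.]
[412. 343.] 1226 [0.041 0.054 0.072] [ 748.7 -206.6] [54.  29.2] 0.623 [105. 116. 114.]
[514. 392.] 311 [0.041 0.048 0.051] [ 871.2 -292. ] [35.2 21.6] -0.514 [ 35.  68. 133.]
stir
[411.  18.] 2815 [0.046 0.05  0.051] [751.4 130.7] [85.5 32.6] -0.273 [129. 130. 129.]
[533. 123.] 478 [0.041 0.046 0.051] [871.6  23.6] [58.9 24.3] 1.399 [94. 92. 84.]
[286. 327.] 4096 [0.044 0.045 0.046] [ 608.7 -179.9] [95.8 81.1] -0.06 [142. 141. 140.]
[410. 335.] 531 [0.041 0.046 0.051] [ 748.8 -204.8] [53.9 26.6] 0.514 [109. 121. 118.]
[514. 392.] 308 [0.041 0.047 0.051] [ 871.2 -292. ] [35.2 21.6] -0.514 [ 34.  68. 132.]
t 8.7333 at [660.7  -3.6 226.4] th -0.09 shift [-39.    7.1 181.4] turn [-0.001 -0.     0.   ] rows 5.0 gap 0.0855 q [-0.02  0.46  1.36  0.    1.33  0.07] f [-0.2 -0.5  0.3]
```

View pics/w3.png

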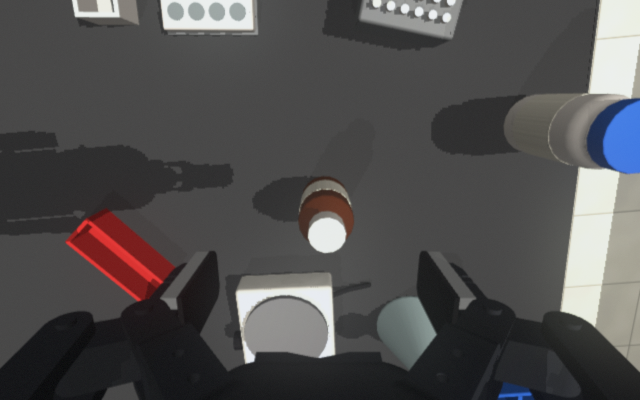

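The bottle's cap is at (326,233). The stirrer's round plate is at (286,330) and the gripper's approach is clear.

Emit:
arm_command(
  moves=[
    [-39.5,8,30,0,0,0,1],
    [-39.5,8,60,0,0,0,1],
    [-39.5,8,90,0,0,0,1],
    [-39.5,8,90,0,0,0,1],
    [-39.5,8,90,0,0,0,1],
    [-39.5,8,90,0,0,0,1],
    [-39.5,8,90,0,0,0,1],
  ],
)

```text
time_s: 9.32
tool_pos: [0.6675, -0.0442, 0.1397]
eef_rot: [[0.09, 0.996, 0.005], [0.996, -0.09, -0.0], [0.0, 0.005, -1.0]]
ft_force: [-0.4, -0.0, 0.7]
finger_gap: 0.0854
grasp_force: 0.0
```

Run:
```python
from h import *
plan(664.9,-42.4,42,-.09)
f=np.load("w3.npz"); W=f["W"];d=f["d"]
# stirrer circle fit
m=(W[:,:,2]>.0425)&(W[:,:,2]<.049)&(d>0); m[:260]=0;m[:,:220]=0;m[:,345:]=0
nl,lab,st,ce=cv2.connectedComponentsWithStats(m.astype(np.uint8)); i=1+st[1:,4].argmax()
P=W[lab==i]*1000; H=cv2.convexHull(P[:,:2].astype(np.float32))[:,0]; H=H[H[:,1]>-195]
from scipy.optimize import least_squares
r=least_squares(lambda p:np.hypot(H[:,0]-p[0],H[:,1]-p[1])-p[2],[607,-187,48],loss="soft_l1"); print(r.x,len(H))
m=(W[:,:,2]>.03)&(W[:,:,2]<.0425)&(d>0); m[:260]=0;m[:,:230]=0;m[:,340:]=0
P=W[m]*1000; print(len(P),np.percentile(P[:,2],[5,50,95]),rect(P/1000)); 
# left edge line fit
xs=np.arange(560,655,5);E=[(x,P[abs(P[:,0]-x)<3][:,1].max()) for x in xs if (abs(P[:,0]-x)<3).any()]
E=np.array(E);print(E.round().tolist(),np.polyfit(E[1:-1,0],E[1:-1,1],1), P[:,0].min(),P[:,0].max())
```

```text
t 9.3167 at [667.5 -44.2 139.7] th -0.09 shift [ 1.5 -3.2 97.7] turn [ 0.005 -0.     0.   ] rows 3.0 gap 0.0854 q [-0.08  0.53  1.47  0.    1.14  0.01] f [-0.4 -0.   0.7]
[ 607.94572424 -187.33577515   47.5958434 ] 31
2586 [32.22689978 37.80002559 39.63812278] (array([ 602. , -181.8]), array([122.1,  99.8], dtype=float32), -0.034)
[[560.0, -131.0], [565.0, -131.0], [570.0, -131.0], [575.0, -131.0], [580.0, -132.0], [585.0, -132.0], [590.0, -132.0], [595.0, -132.0], [600.0, -132.0], [605.0, -132.0], [610.0, -133.0], [615.0, -132.0], [620.0, -133.0], [625.0, -133.0], [630.0, -133.0], [635.0, -133.0], [640.0, -134.0], [645.0, -134.0], [650.0, -134.0]] [-3.58167144e-02 -1.10703105e+02] 539.9484379776851 664.1567414854131
```

Emit:
arm_command(
  moves=[
    [1.5,-3.2,35,0,0,0,1],
    [1.5,-3.2,70,0,0,0,1],
    [1.5,-3.2,97.5,0,0,0,1],
    [1.5,-3.2,97.5,0,0,0,1],
    [1.5,-3.2,97.5,0,0,0,1],
    [1.5,-3.2,97.5,0,0,0,-1],
    [1.5,-3.2,97.5,0,0,0,-1],
    [1.5,-3.2,97.5,0,0,0,-1],
    [1.5,-3.2,97.5,0,0,0,-1],
    [1.5,-3.2,97.5,0,0,0,-1],
    [1.5,-3.2,97.5,0,0,0,-1],
    [1.5,-3.2,97.5,0,0,0,-1],
  ],
  grip_force=50,
)

```text
time_s: 10.32
tool_pos: [0.6639, -0.0431, 0.041]
eef_rot: [[0.091, 0.996, 0.003], [0.996, -0.091, -0.0], [0.0, 0.003, -1.0]]
ft_force: [0.4, -0.8, 7.3]
finger_gap: 0.0507
grasp_force: 52.5
```

Run:
```python
from h import *
plan(492.4,318.1,180,-.09)
```

```text
t 10.3167 at [663.9 -43.1  41. ] th -0.091 shift [ 344.1 -203.3 -139.5] turn [ 0.003 -0.    -0.001] rows 11.0 gap 0.0507 q [-0.08  0.61  1.58  0.    0.94  0.01] f [ 0.4 -0.8  7.3]
```

Emit:
arm_command(
  moves=[
    [0,0,-30,0,0,0,-1],
    [0,0,-70,0,0,0,-1],
    [0,0,-110,0,0,0,-1],
    [30,-18,-130,0,0,0,-1],
    [64,-38,-130,0,0,0,-1],
    [98,-58,-130,0,0,0,-1],
    [132,-78,-130,0,0,0,-1],
    [166,-98,-130,0,0,0,-1],
    [200,-118,-130,0,0,0,-1],
    [234,-138,-130,0,0,0,-1],
    [268,-158,-130,0,0,0,-1],
    [302,-178,-130,0,0,0,-1],
  ],
)

```text
time_s: 11.32
tool_pos: [0.5115, 0.275, 0.1688]
eef_rot: [[0.091, 0.996, -0.001], [0.996, -0.091, -0.001], [-0.001, -0.001, -1.0]]
ft_force: [0.6, 0.9, -2.3]
finger_gap: 0.0504
grasp_force: 53.6
```

Emit:
arm_command(
  moves=[
    [30,-18,0,0,0,0,-1],
    [42,-25,0,0,0,0,-1],
    [42,-25,0,0,0,0,-1],
    [42,-25,0,0,0,0,-1],
    [42,-25,0,0,0,0,-1],
  ],
)

```text
time_s: 11.73
tool_pos: [0.4923, 0.3169, 0.169]
eef_rot: [[0.091, 0.996, -0.0], [0.996, -0.091, -0.001], [-0.001, -0.0, -1.0]]
ft_force: [-0.3, -0.8, -2.5]
finger_gap: 0.0509
grasp_force: 53.5
```

Run:
```python
from h import *
im,d,W,s=shot("wrist"); cv2.imwrite("pics/w4.png",im[:,:,::-1]); np.savez("w4.npz",W=W,d=d,im=im)
comps(W,d,.025,.045,im); print();comps(W,d,.012,.024,im)
plan(492.4,318.1,42,-.09)
```

```text
[545. 120.] 3676 [0.026 0.033 0.035] [677.9 348.5] [111.3  42. ] 0.761 [130.  72. 156.]
[582. 285.] 2292 [0.026 0.035 0.044] [730.1 197.9] [115.6  41.8] 0.903 [73. 74. 74.]

[513. 113.] 942 [0.013 0.018 0.023] [661.  356.9] [116.5  37.4] 1.098 [73. 41. 89.]
[552. 124.] 1160 [0.013 0.018 0.024] [691.5 340.6] [103.9  26.4] 1.011 [72. 40. 88.]
[426. 249.] 3823 [0.016 0.018 0.02 ] [577.  226.3] [86.2 79.7] -0.099 [227. 231. 230.]
[571. 275.] 1241 [0.013 0.018 0.023] [734.1 200. ] [122.7  51.1] 0.807 [71. 71. 71.]
[164. 284.] 1413 [0.016 0.023 0.024] [332.1 226.3] [62.  33.3] -0.168 [232. 233. 231.]
t 11.7833 at [492.6 316.6 169.1] th -0.092 shift [  1.6  -0.3 127.1] turn [-0.     0.001 -0.002] rows 4.0 gap 0.0504 q [ 0.55  0.38  1.63 -0.    1.13  0.64] f [ 0.5 -0.7 -2.5]
```

View pics/w4.png

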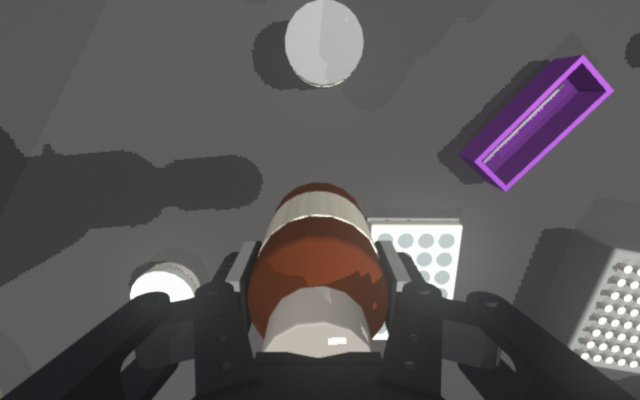

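The bottle is held upright at (320,250). The plate is at right (420,250), and the trough is hidden behind the bottle.

Emit:
arm_command(
  moves=[
    [1.8,-1,30,0,0,0,-1],
    [1.8,-1,60,0,0,0,-1],
    [1.8,-1,90,0,0,0,-1],
    [1.8,-1,108,0,0,0,-1],
    [1.8,-1,112,0,0,0,-1],
    [1.8,-1,112,0,0,0,-1],
    [1.8,-1,112,0,0,0,-1],
    [1.8,-1,112,0,0,0,-1],
  ],
)

```text
time_s: 12.45
tool_pos: [0.4928, 0.3201, 0.0591]
eef_rot: [[0.092, 0.996, 0.003], [0.996, -0.092, 0.002], [0.002, 0.003, -1.0]]
ft_force: [-0.2, -0.4, -1.3]
finger_gap: 0.0504
grasp_force: 53.4
```

Run:
```python
from h import *
plan(491.3,318.4,41.5,-.09)
```

```text
t 12.45 at [492.8 320.1  59.1] th -0.092 shift [-1.9 -1.4 17.6] turn [ 0.003 -0.002 -0.002] rows 1.0 gap 0.0504 q [0.56 0.49 1.77 0.   0.88 0.65] f [-0.2 -0.4 -1.3]
```

Emit:
arm_command(
  moves=[
    [-1.9,-1.4,9,0,0,0,-1],
    [-1.9,-1.4,14,0,0,0,-1],
    [-1.9,-1.4,17.3,0,0,0,-1],
    [-1.9,-1.4,17.3,0,0,0,-1],
    [-1.9,-1.4,17.3,0,0,0,-1],
    [-1.9,-1.4,17.3,0,0,0,-1],
  ],
)

```text
time_s: 12.95
tool_pos: [0.4894, 0.3179, 0.0409]
eef_rot: [[0.091, 0.996, -0.0], [0.996, -0.091, -0.0], [-0.0, -0.0, -1.0]]
ft_force: [-2.3, -2.2, 6.1]
finger_gap: 0.0506
grasp_force: 54.2
```

Emit:
arm_command(
  moves=[
    [0,0,0,0,0,0,0.8],
    [0,0,0,0,0,0,0.8],
    [0,0,0,0,0,0,0.8],
    [0,0,0,0,0,0,0.8],
    [0,0,0,0,0,0,0.8],
    [0,0,-20,0,0,0,0.8],
    [0,0,-55,0,0,0,0.8],
    [0,0,-95,0,0,0,0.8],
    [0,0,-135,0,0,0,1],
    [0,0,-175,0,0,0,1],
    [0,0,-195,0,0,0,1],
    [0,0,-195,0,0,0,1],
  ],
)

```text
time_s: 13.95
tool_pos: [0.4921, 0.3196, 0.2412]
eef_rot: [[0.091, 0.996, 0.01], [0.996, -0.091, 0.006], [0.007, 0.01, -1.0]]
ft_force: [0.6, -0.2, 0.6]
finger_gap: 0.0853
grasp_force: 0.0
```

Run:
```python
from h import *
plan(502,-300,240,-.09)
im,d,W,s=shot("top");comps(W,d,.1,.12,im,20)
plan(502,-376,240,-.09)
```

```text
t 13.95 at [492.1 319.6 241.2] th -0.091 shift [-616.1   66.2   -2.7] turn [ 0.01  -0.007 -0.001] rows 15.0 gap 0.0853 q [0.56 0.33 1.53 0.   1.27 0.65] f [ 0.6 -0.2  0.6]
[196.  94.] 191 [0.101 0.108 0.118] [866.3 395.5] [54.4 50.3] -0.882 [74. 44. 32.]
[327.  92.] 73 [0.101 0.106 0.119] [878.2  18.9] [56.  36.1] -1.461 [124. 120. 119.]
[105. 106.] 232 [0.101 0.11  0.119] [811.7 636. ] [158.4  70.5] -0.711 [78. 82. 81.]
[139. 135.] 190 [0.101 0.11  0.119] [748.1 558. ] [164.8  67.2] -0.666 [160. 169. 169.]
[540. 130.] 185 [0.101 0.111 0.119] [ 767.6 -594.4] [147.4  68.4] 0.903 [108. 104.  98.]
[407. 134.] 30 [0.109 0.117 0.119] [ 748.9 -208. ] [33.4 12.7] 0.627 [148. 159. 157.]
[562. 175.] 182 [0.102 0.112 0.119] [ 632.2 -648. ] [146.7  69.3] 0.8 [108. 104.  98.]
[ 97. 167.] 21 [0.105 0.113 0.119] [642.8 656.2] [18.4  9. ] -0.466 [90. 88. 86.]
[ 83. 175.] 22 [0.101 0.109 0.119] [618.3 694.6] [14.9  6.9] -0.532 [80. 78. 78.]
[220. 221.] 31 [0.104 0.11  0.114] [496.6 307.8] [28.   8.6] 0.523 [191. 190. 189.]
[586. 269.] 1384 [0.101 0.117 0.12 ] [ 375.2 -689.1] [149.3 144.1] 1.514 [ 98. 106. 114.]
[576. 294.] 30 [0.1   0.102 0.105] [ 312.7 -657. ] [30.9 13.4] 1.049 [212. 211. 211.]
[605. 295.] 22 [0.1   0.102 0.105] [ 308.6 -736.6] [22.7 15.6] -1.056 [227. 229. 234.]
[320. 390.] 22 [0.102 0.109 0.119] [57.4 26.5] [48.4  5.5] -1.135 [73. 78. 67.]
t 14.0 at [490.9 318.8 238. ] th -0.091 shift [-690.9   74.2   -4.4] turn [ 0.005 -0.004 -0.001] rows 17.0 gap 0.0855 q [0.56 0.33 1.53 0.   1.27 0.65] f [-0.1 -0.1 -0.4]
```

Emit:
arm_command(
  moves=[
    [-41,4,0,0,0,0,1],
    [-82,8,0,0,0,0,1],
    [-123,13,0,0,0,0,1],
    [-164,18,0,0,0,0,1],
    [-205,22,0,0,0,0,1],
    [-246,26,0,0,0,0,1],
    [-287,31,0,0,0,0,1],
    [-328,35,0,0,0,0,1],
    [-369,40,0,0,0,0,1],
    [-410,44,0,0,0,0,1],
    [-451,48,0,0,0,0,1],
    [-492,53,0,0,0,0,1],
  ],
)

```text
time_s: 15.0
tool_pos: [0.4964, -0.1784, 0.2331]
eef_rot: [[0.091, 0.996, -0.003], [0.996, -0.091, 0.002], [0.001, -0.003, -1.0]]
ft_force: [1.9, 1.5, 0.8]
finger_gap: 0.0853
grasp_force: 0.0
```

Emit:
arm_command(
  moves=[
    [-41,4,0,0,0,0,1],
    [-82,8,0,0,0,0,1],
    [-123,13,0,0,0,0,1],
    [-164,18,0,0,0,0,1],
    [-199,21,0,0,0,0,1],
    [-199,21,0,0,0,0,1],
    [-199,21,0,0,0,0,1],
    [-199,21,0,0,0,0,1],
  ],
)

```text
time_s: 15.67
tool_pos: [0.5, -0.3759, 0.2331]
eef_rot: [[0.091, 0.996, -0.003], [0.996, -0.091, 0.003], [0.003, -0.003, -1.0]]
ft_force: [-0.1, 0.4, 0.6]
finger_gap: 0.0857
grasp_force: 0.0
```

Run:
```python
from h import *
im,d,W,s=shot("wrist"); cv2.imwrite("pics/w5.png",im[:,:,::-1])
comps(W,d,.074,.088,im)
plan(502,-416,36,-.09)
```

```text
[323. 222.] 797 [0.075 0.08  0.081] [ 501.5 -416.5] [59.  58.9] 0.75 [219. 221. 221.]
[617. 324.] 447 [0.075 0.081 0.087] [ 793.  -554.5] [51.3  3.1] -0.013 [141. 138. 130.]
t 15.7167 at [ 500.2 -375.5  233.7] th -0.09 shift [-40.6   5.8 197.6] turn [-0.002 -0.002 -0.   ] rows 5.0 gap 0.0851 q [-0.66  0.4   1.44  0.    1.31 -0.57] f [-0.5  0.  -0.7]
```

Emit:
arm_command(
  moves=[
    [-41,5,35,0,0,0,1],
    [-41,5,75,0,0,0,1],
    [-41,5,115,0,0,0,1],
    [-41,5,135,0,0,0,1],
    [-41,5,135,0,0,0,1],
    [-41,5,135,0,0,0,1],
    [-41,5,135,0,0,0,1],
  ],
)

```text
time_s: 16.3
tool_pos: [0.5033, -0.418, 0.1022]
eef_rot: [[0.09, 0.996, 0.003], [0.996, -0.09, -0.002], [-0.002, 0.003, -1.0]]
ft_force: [0.7, -0.5, -0.1]
finger_gap: 0.0854
grasp_force: 0.0
```

Run:
```python
from h import *
plan(501.5,-416.5,36,-.09)
```

```text
t 16.3 at [ 503.3 -418.   102.2] th -0.09 shift [ 1.4 -2.1 66.2] turn [0.003 0.002 0.   ] rows 2.0 gap 0.0854 q [-0.71  0.54  1.55  0.    1.05 -0.62] f [ 0.7 -0.5 -0.1]
```

Emit:
arm_command(
  moves=[
    [1.4,-2.1,30,0,0,0,1],
    [1.4,-2.1,66,0,0,0,1],
    [1.4,-2.1,66,0,0,0,1],
    [1.4,-2.1,66,0,0,0,1],
    [1.4,-2.1,66,0,0,0,-1],
    [1.4,-2.1,66,0,0,0,-1],
    [1.4,-2.1,66,0,0,0,-1],
    [1.4,-2.1,66,0,0,0,-1],
    [1.4,-2.1,66,0,0,0,-1],
    [1.4,-2.1,66,0,0,0,-1],
    [1.4,-2.1,66,0,0,0,-1],
  ],
  grip_force=30,
)

```text
time_s: 17.22
tool_pos: [0.5015, -0.4178, 0.0375]
eef_rot: [[0.091, 0.996, 0.005], [0.996, -0.091, -0.004], [-0.003, 0.005, -1.0]]
ft_force: [-0.7, 0.4, 5.6]
finger_gap: 0.0608
grasp_force: 32.3
```

Run:
```python
from h import *
plan(608,-187.3,200,-.09)
```

```text
t 17.2167 at [ 501.5 -417.8   37.5] th -0.091 shift [ 238.7   85.9 -162.9] turn [ 0.005  0.003 -0.001] rows 8.0 gap 0.0608 q [-0.71  0.6   1.62  0.    0.91 -0.62] f [-0.7  0.4  5.6]
```

Emit:
arm_command(
  moves=[
    [0,0,-35,0,0,0,-1],
    [0,0,-75,0,0,0,-1],
    [0,0,-110,0,0,0,-1],
    [38,13,-130,0,0,0,-1],
    [76,27,-130,0,0,0,-1],
    [114,41,-130,0,0,0,-1],
    [152,55,-130,0,0,0,-1],
    [190,68,-130,0,0,0,-1],
    [225,81,-130,0,0,0,-1],
    [238,86,-130,0,0,0,-1],
    [238,86,-130,0,0,0,-1],
    [238,86,-130,0,0,0,-1],
  ],
)

```text
time_s: 18.22
tool_pos: [0.6075, -0.1871, 0.165]
eef_rot: [[0.089, 0.996, 0.001], [0.996, -0.089, -0.001], [-0.001, 0.001, -1.0]]
ft_force: [-0.3, 0.5, -1.1]
finger_gap: 0.0604
grasp_force: 33.4
```

Run:
```python
from h import *
plan(608,-188.6,100,-.09)
```

```text
t 18.2167 at [ 607.5 -187.1  165. ] th -0.089 shift [-1.4  0.5 65. ] turn [0.001 0.001 0.001] rows 2.0 gap 0.0604 q [-0.32  0.46  1.52 -0.    1.16 -0.23] f [-0.3  0.5 -1.1]
```

Emit:
arm_command(
  moves=[
    [-1.4,0.5,30,0,0,0,-1],
    [-1.4,0.5,55,0,0,0,-1],
    [-1.4,0.5,66,0,0,0,-1],
    [-1.4,0.5,66,0,0,0,-1],
    [-1.4,0.5,66,0,0,0,-1],
    [-1.4,0.5,66,0,0,0,-1],
  ],
)

```text
time_s: 18.72
tool_pos: [0.6084, -0.1899, 0.0996]
eef_rot: [[0.092, 0.996, 0.003], [0.996, -0.092, -0.001], [-0.001, 0.003, -1.0]]
ft_force: [-0.3, -0.8, -0.9]
finger_gap: 0.0607
grasp_force: 33.4
```

Run:
```python
from h import *
plan(608,-188.6,83,-.09)
```

```text
t 18.7167 at [ 608.4 -189.9   99.6] th -0.092 shift [ 1.2 -0.6 16.6] turn [ 0.003  0.001 -0.002] rows 1.0 gap 0.0607 q [-0.32  0.52  1.6  -0.    1.03 -0.23] f [-0.3 -0.8 -0.9]
```

Emit:
arm_command(
  moves=[
    [1.2,-0.5,8,0,0,0,-1],
    [1.2,-0.5,13,0,0,0,-1],
    [1.2,-0.5,17,0,0,0,-1],
    [1.2,-0.5,17,0,0,0,-1],
    [1.2,-0.5,17,0,0,0,-1],
    [1.2,-0.5,17,0,0,0,-1],
    [1.2,-0.5,17,0,0,0,0.9],
    [1.2,-0.5,17,0,0,0,0.9],
    [1.2,-0.5,17,0,0,0,0.9],
    [1.2,-0.5,17,0,0,0,0.9],
    [1.2,-0.5,17,0,0,0,0.9],
  ],
)

```text
time_s: 19.63
tool_pos: [0.6072, -0.1875, 0.0808]
eef_rot: [[0.091, 0.996, -0.0], [0.996, -0.091, 0.0], [0.0, -0.0, -1.0]]
ft_force: [-0.3, 0.3, -0.3]
finger_gap: 0.0813
grasp_force: 0.0
```

Emit:
arm_command(
  moves=[
    [0,0,-20,0,0,0,0.9],
    [0,0,-50,0,0,0,0.9],
    [0,0,-90,0,0,0,0.9],
    [20,-5,-130,0,0,0,1],
    [50,-12,-150,0,0,0,1],
    [50,-12,-150,0,0,0,1],
    [50,-12,-150,0,0,0,1],
    [50,-12,-150,0,0,0,1],
    [50,-12,-150,0,0,0,1],
  ],
)

```text
time_s: 20.38
tool_pos: [0.599, -0.1371, 0.2291]
eef_rot: [[0.091, 0.996, -0.003], [0.996, -0.091, 0.0], [0.0, -0.003, -1.0]]
ft_force: [0.3, 0.6, -0.5]
finger_gap: 0.0856
grasp_force: 0.0
```

Run:
```python
from h import *
im,d,W,s=shot("wrist"); cv2.imwrite("pics/w6.png",im[:,:,::-1]);np.savez("w6.npz",W=W,d=d,im=im)
comps(W,d,.117,.132,im)
plan(507,400,250,-.09)
```

```text
[334. 251.] 1289 [0.118 0.124 0.126] [ 607.8 -186.1] [59.4 58.9] 1.356 [197. 200. 199.]
[514. 269.] 1628 [0.119 0.122 0.123] [ 755.5 -217.6] [38.  37.3] -0.456 [208. 221. 219.]
t 20.4333 at [ 599.1 -137.3  229. ] th -0.092 shift [ 526.6 -141.   -20.3] turn [-0.003 -0.    -0.002] rows 14.0 gap 0.0854 q [-0.24  0.39  1.47 -0.    1.29 -0.15] f [-0.7  0.6  0. ]
```

View pics/w6.png

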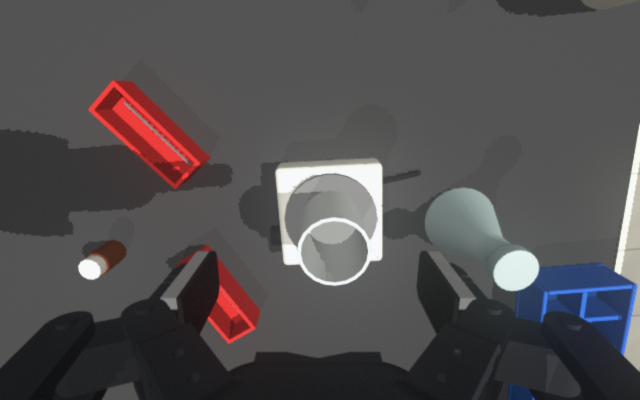

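The beaker stands upright, centred on the stirrer plate (rim at 334,251), and the flask and vial are undisturbed.

Emit:
arm_command(
  moves=[
    [40,-10,0,0,0,0,1],
    [80,-20,0,0,0,0,1],
    [120,-30,0,0,0,0,1],
    [160,-40,0,0,0,0,1],
    [200,-50,0,0,0,0,1],
    [240,-60,0,0,0,0,1],
    [280,-70,0,0,0,0,1],
    [320,-80,0,0,0,0,1],
    [360,-90,0,0,0,0,1],
    [400,-100,0,0,0,0,1],
    [440,-110,0,0,0,0,1],
    [480,-120,0,0,0,0,1],
  ],
)

```text
time_s: 21.43
tool_pos: [0.5235, 0.3534, 0.2294]
eef_rot: [[0.092, 0.996, -0.002], [0.996, -0.092, -0.002], [-0.002, -0.002, -1.0]]
ft_force: [-0.4, 0.9, -0.4]
finger_gap: 0.0852
grasp_force: 0.0
```

Emit:
arm_command(
  moves=[
    [40,-10,0,0,0,0,1],
    [80,-20,0,0,0,0,1],
    [108,-26,0,0,0,0,1],
    [108,-26,0,0,0,0,1],
    [108,-26,0,0,0,0,1],
    [108,-26,0,0,0,0,1],
  ],
)

```text
time_s: 21.93
tool_pos: [0.5081, 0.4611, 0.2295]
eef_rot: [[0.091, 0.996, -0.002], [0.996, -0.091, -0.002], [-0.003, -0.001, -1.0]]
ft_force: [-0.5, -1.1, -0.6]
finger_gap: 0.0854
grasp_force: 0.0
```

Run:
```python
from h import *
im,d,W,s=shot("wrist"); cv2.imwrite("pics/w7.png",im[:,:,::-1]);np.savez("w7.npz",W=W,d=d,im=im)
print("jar");comps(W,d,.047,.062,im);print("cap");comps(W,d,.1,.118,im);print("tr");comps(W,d,.026,.04,im);print("pl");comps(W,d,.012,.024,im)
plan(507,422,16,-.09)
```

```text
jar
[544.  46.] 1080 [0.048 0.055 0.061] [730.5 546.7] [117.2  24.2] -0.754 [208. 214. 218.]
[319. 209.] 2389 [0.054 0.055 0.056] [506.9 423.9] [55.2 55. ] -1.212 [178. 179. 177.]
[314. 287.] 373 [0.048 0.056 0.061] [492.5 331.9] [52.2 26.2] -0.143 [137. 128. 116.]
cap
[593.  43.] 1790 [0.101 0.109 0.117] [724.2 545.5] [91.5 13.9] -0.794 [200. 206. 208.]
[312. 335.] 961 [0.102 0.11  0.111] [490.3 318.6] [31.7 31.1] 1.219 [233. 233. 231.]
tr
[527.  46.] 877 [0.027 0.033 0.039] [720.9 553.2] [106.7  19.3] -0.896 [208. 214. 218.]
[635. 199.] 347 [0.027 0.031 0.038] [841.9 396.3] [48.4 11.5] -1.414 [110. 107.  98.]
[491. 243.] 1358 [0.027 0.033 0.035] [687.4 357.4] [83.8 42.3] 0.774 [118.  66. 144.]
pl
[517.  46.] 671 [0.013 0.018 0.023] [719.9 555.1] [107.6  19.8] -0.925 [161. 167. 169.]
[627. 189.] 436 [0.012 0.017 0.023] [845.4 401.1] [57.7 18.3] 1.551 [69. 53. 44.]
[471. 230.] 460 [0.013 0.018 0.023] [673.6 371.4] [84.3  2.9] 0.765 [75. 46. 90.]
[493. 248.] 492 [0.013 0.018 0.023] [699.1 347.2] [79.7 19.4] 1.004 [74. 44. 90.]
[391. 337.] 3071 [0.016 0.018 0.02 ] [576.8 226.5] [85.7 80. ] -0.103 [224. 229. 227.]
t 21.9833 at [508.3 460.6 230.1] th -0.093 shift [-38.2   2.4 214.2] turn [-0.001  0.002 -0.003] rows 6.0 gap 0.0853 q [ 0.72  0.5   1.28 -0.    1.36  0.81] f [ 0.3 -1.2  0.4]
```

View pics/w7.png

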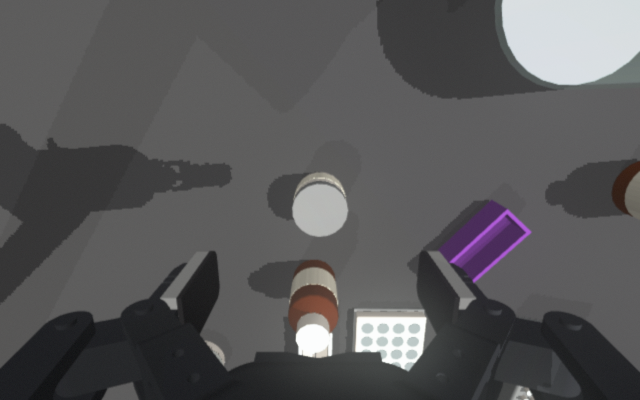

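The jar's lid is at (320,207) and the bottle stands upright at (312,335), in line behind it with the trough.

Emit:
arm_command(
  moves=[
    [-36.5,2,40,0,0,0,1],
    [-36.5,2,80,0,0,0,1],
    [-36.5,2,120,0,0,0,1],
    [-36.5,2,145,0,0,0,1],
    [-36.5,2,145,0,0,0,1],
    [-36.5,2,145,0,0,0,1],
    [-36.5,2,145,0,0,0,1],
  ],
)

```text
time_s: 22.57
tool_pos: [0.5082, 0.4259, 0.0884]
eef_rot: [[0.092, 0.996, 0.003], [0.996, -0.092, 0.002], [0.003, 0.003, -1.0]]
ft_force: [0.6, -0.5, -1.0]
finger_gap: 0.085
grasp_force: 0.0
```

Run:
```python
from h import *
plan(506.9,423.9,13,-.09)
```

```text
t 22.5667 at [508.2 425.9  88.4] th -0.092 shift [-2.3 -1.3 75.4] turn [ 0.003 -0.003 -0.002] rows 2.0 gap 0.085 q [ 0.68  0.56  1.54 -0.    1.03  0.77] f [ 0.6 -0.5 -1. ]
```

Emit:
arm_command(
  moves=[
    [-2.3,-1.3,38,0,0,0,1],
    [-2.3,-1.3,75,0,0,0,1],
    [-2.3,-1.3,75,0,0,0,1],
    [-2.3,-1.3,75,0,0,0,1],
    [-2.3,-1.3,75,0,0,0,-1],
    [-2.3,-1.3,75,0,0,0,-1],
    [-2.3,-1.3,75,0,0,0,-1],
    [-2.3,-1.3,75,0,0,0,-1],
    [-2.3,-1.3,75,0,0,0,-1],
    [-2.3,-1.3,75,0,0,0,-1],
    [-2.3,-1.3,75,0,0,0,-1],
  ],
  grip_force=45,
)

```text
time_s: 23.48
tool_pos: [0.5066, 0.425, 0.0145]
eef_rot: [[0.091, 0.996, 0.005], [0.996, -0.091, 0.004], [0.004, 0.004, -1.0]]
ft_force: [0.3, 1.0, 6.5]
finger_gap: 0.0551
grasp_force: 48.0
```

Run:
```python
from h import *
plan(604,-300,180,1.0)
```

```text
t 23.4833 at [506.6 425.   14.5] th -0.091 shift [-712.4  163.6 -167.9] turn [ 0.006 -0.002 -1.091] rows 18.0 gap 0.0551 q [0.68 0.64 1.62 0.   0.88 0.77] f [0.3 1.  6.5]
```

Emit:
arm_command(
  moves=[
    [0,0,-35,0,0,0,-1],
    [0,0,-75,0,0,0,-1],
    [0,0,-115,0,0,0,-1],
    [0,0,-155,0,0,0,-1],
    [-30,7,-185,0,0,0,-1],
    [-68,16,-195,0,0,0,-1],
    [-108,25,-195,0,0,0,-1],
    [-148,34,-195,0,0,0,-1],
    [-188,43,-195,0,0,0,-1],
    [-228,52,-195,0,0,0,-1],
    [-268,62,-195,0,0,0,-1],
    [-308,71,-195,0,0,0,-1],
  ],
)

```text
time_s: 24.48
tool_pos: [0.5478, 0.1085, 0.2077]
eef_rot: [[0.091, 0.996, 0.003], [0.996, -0.091, 0.001], [0.001, 0.003, -1.0]]
ft_force: [0.3, 0.4, -1.5]
finger_gap: 0.0553
grasp_force: 48.4
```

Emit:
arm_command(
  moves=[
    [-40,9,0,0,0,-0.09,-1],
    [-80,18,0,0,0,-0.18,-1],
    [-120,27,0,0,0,-0.27,-1],
    [-160,36,0,0,0,-0.36,-1],
    [-200,45,0,0,0,-0.45,-1],
    [-240,54,0,0,0,-0.54,-1],
    [-280,64,0,0,0,-0.63,-1],
    [-320,73,0,0,0,-0.72,-1],
    [-360,82,0,0,0,-0.81,-1],
    [-395,90,0,0,0,-0.9,-1],
    [-404,93,0,0,0,-1.0,-1],
    [-404,93,0,0,0,-1.09,-1],
  ],
)

```text
time_s: 25.48
tool_pos: [0.6036, -0.3043, 0.2068]
eef_rot: [[-0.841, 0.54, 0.002], [0.54, 0.841, -0.002], [-0.003, -0.001, -1.0]]
ft_force: [-0.7, 0.8, -1.5]
finger_gap: 0.0551
grasp_force: 48.3
```

Run:
```python
from h import *
plan(604,-300,45,1.0)
```

```text
t 25.4833 at [ 603.6 -304.3  206.8] th 1.0 shift [  2.4   3.9 161.8] turn [-0.001  0.003 -0.   ] rows 4.0 gap 0.0551 q [-0.48  0.49  1.35 -0.    1.3  -1.48] f [-0.7  0.8 -1.5]
```

Emit:
arm_command(
  moves=[
    [2.4,3.9,35,0,0,0,-1],
    [2.4,3.9,70,0,0,0,-1],
    [2.4,3.9,110,0,0,0,-1],
    [2.4,3.9,150,0,0,0,-1],
    [2.4,3.9,162,0,0,0,-1],
    [2.4,3.9,162,0,0,0,-1],
    [2.4,3.9,162,0,0,0,-1],
    [2.4,3.9,162,0,0,0,-1],
  ],
)

```text
time_s: 26.15
tool_pos: [0.6058, -0.2969, 0.0473]
eef_rot: [[-0.841, 0.541, 0.005], [0.541, 0.841, -0.003], [-0.006, 0.001, -1.0]]
ft_force: [-0.1, -0.4, -1.5]
finger_gap: 0.0554
grasp_force: 48.4
```

Run:
```python
from h import *
plan(604,-300,15,1.0)
```

```text
t 26.15 at [ 605.8 -296.9   47.3] th 0.999 shift [ 0.  -3.6 32.3] turn [ 0.001  0.006 -0.001] rows 1.0 gap 0.0554 q [-0.47  0.62  1.55  0.    0.96 -1.47] f [-0.1 -0.4 -1.5]
```

Emit:
arm_command(
  moves=[
    [0,-3.6,15,0,0,0,-1],
    [0,-3.6,25,0,0,0,-1],
    [0,-3.6,29,0,0,0,-1],
    [0,-3.6,32.5,0,0,0,-1],
    [0,-3.6,32.5,0,0,0,-1],
    [0,-3.6,32.5,0,0,0,-1],
    [0,-3.6,32.5,0,0,0,-1],
  ],
)

```text
time_s: 26.73
tool_pos: [0.6021, -0.2991, 0.0145]
eef_rot: [[-0.841, 0.541, 0.002], [0.541, 0.841, -0.001], [-0.002, 0.0, -1.0]]
ft_force: [-3.2, 0.5, 9.3]
finger_gap: 0.0547
grasp_force: 49.1
```

Run:
```python
from h import *
plan(604,-300,15,1.0)
```

```text
t 26.7333 at [ 602.1 -299.1   14.5] th 0.999 shift [-2.   0.3 -0.5] turn [ 0.     0.002 -0.001] rows 1.0 gap 0.0547 q [-0.48  0.65  1.58 -0.    0.9  -1.48] f [-3.2  0.5  9.3]
```

Release, rise, and back off to a viewpoint toward the robot.

Emit:
arm_command(
  moves=[
    [0,0,0,0,0,0,0.5],
    [0,0,0,0,0,0,0.5],
    [0,0,0,0,0,0,0.5],
    [0,0,0,0,0,0,0.5],
    [0,0,-20,0,0,0,0.5],
    [0,0,-50,0,0,0,0.5],
    [0,0,-90,0,0,0,0.5],
    [0,0,-130,0,0,0,0.5],
    [0,0,-170,0,0,0,0.5],
    [0,0,-205,0,0,0,0.5],
    [0,0,-205,0,0,0,0.5],
    [0,0,-205,0,0,0,0.5],
  ],
)

```text
time_s: 27.73
tool_pos: [0.6028, -0.2994, 0.2194]
eef_rot: [[-0.841, 0.541, 0.005], [0.541, 0.841, -0.003], [-0.006, 0.001, -1.0]]
ft_force: [0.5, 0.8, -1.1]
finger_gap: 0.0639
grasp_force: 0.0
```

Run:
```python
from h import *
plan(450,-180,300,1.4)
```

```text
t 27.7333 at [ 602.8 -299.4  219.4] th 0.999 shift [192.7  17.8 -81.7] turn [-0.001  0.006 -0.401] rows 6.0 gap 0.0639 q [-0.48  0.48  1.34  0.    1.32 -1.48] f [ 0.5  0.8 -1.1]
```

Emit:
arm_command(
  moves=[
    [35,3,-15,0,0,-0.08,0.5],
    [70,6,-30,0,0,-0.16,0.5],
    [105,9,-45,0,0,-0.24,0.5],
    [140,12,-60,0,0,-0.32,0.5],
    [175,16,-75,0,0,-0.4,0.5],
    [192,18,-80,0,0,-0.4,0.5],
    [192,18,-80,0,0,-0.4,0.5],
    [192,18,-80,0,0,-0.4,0.5],
    [192,18,-80,0,0,-0.4,0.5],
  ],
)

```text
time_s: 28.48
tool_pos: [0.4502, -0.1801, 0.2951]
eef_rot: [[-0.985, 0.171, -0.002], [0.171, 0.985, 0.001], [0.002, 0.0, -1.0]]
ft_force: [-0.2, 0.5, -0.5]
finger_gap: 0.0641
grasp_force: 0.0
```

Run:
```python
from h import *
im,d,W,s=shot("wrist"); cv2.imwrite("pics/w8.png",im[:,:,::-1]);np.savez("w8.npz",W=W,d=d,im=im)
comps(W,d,.049,.06,im);print("box");comps(W,d,.03,.0425,im);print("plate+");comps(W,d,.0425,.048,im);print("beaker");comps(W,d,.115,.13,im)
plan(390,250,300,1.4)
```

```text
[254. 294.] 800 [0.052 0.055 0.057] [ 609.  -289.5] [55.8 33.3] -0.426 [169. 170. 167.]
[609. 337.] 3148 [0.049 0.051 0.057] [762.2 170.5] [118.   85.4] 1.305 [164. 165. 162.]
[ 21. 344.] 403 [0.05  0.054 0.059] [ 629.6 -620.8] [62.2 19.6] 0.47 [128. 125. 118.]
box
[393. 127.] 983 [0.031 0.034 0.035] [431.1 -88.3] [110.2  40.5] -0.908 [229.  68.  66.]
[612. 131.] 498 [0.031 0.034 0.035] [478.8 179.2] [53.7 40.3] 1.474 [219. 220. 218.]
[240. 183.] 808 [0.032 0.034 0.036] [ 465.9 -280.7] [110.9  40.1] -1.09 [234.  70.  68.]
[330. 260.] 2233 [0.033 0.038 0.04 ] [ 601.1 -187.7] [120.4 110.2] -0.035 [223. 222. 218.]
[589. 311.] 546 [0.031 0.036 0.042] [721.3 167.2] [109.6  39.1] -1.448 [68. 69. 69.]
[ 29. 334.] 463 [0.031 0.036 0.042] [ 626.3 -626.9] [72.4 28.6] 0.668 [127. 125. 117.]
plate+
[330. 266.] 1685 [0.044 0.045 0.047] [ 599.9 -187.5] [95.3 79.9] 1.529 [153. 153. 151.]
beaker
[336. 315.] 944 [0.116 0.123 0.126] [ 607.9 -186.1] [60. 59.] 0.102 [177. 180. 179.]
t 28.5333 at [ 450.4 -180.3  295. ] th 1.399 shift [133.3 413.6  -4.5] turn [ 0.    -0.002 -0.001] rows 11.0 gap 0.0642 q [-0.4   0.14  1.64 -0.    1.36 -1.8 ] f [-0.4 -0.2 -0.6]
```

View pics/w8.png

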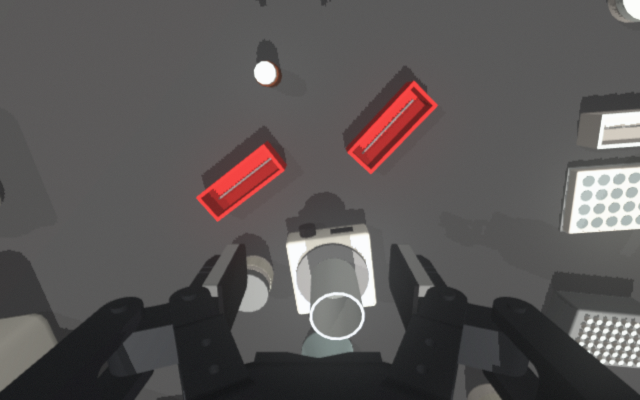

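The jar (255,290) is upright beside the stirrer, partly behind a finger. The beaker is centred on the stirrer at (336,315). Last check: the trough side.

Emit:
arm_command(
  moves=[
    [13,40,0,0,0,0,0.5],
    [26,80,0,0,0,0,0.5],
    [39,120,0,0,0,0,0.5],
    [52,160,0,0,0,0,0.5],
    [65,200,0,0,0,0,0.5],
    [78,240,0,0,0,0,0.5],
    [91,280,0,0,0,0,0.5],
    [104,320,0,0,0,0,0.5],
    [117,360,0,0,0,0,0.5],
    [130,400,0,0,0,0,0.5],
    [133,413,0,0,0,0,0.5],
    [133,413,0,0,0,0,0.5],
  ],
)

```text
time_s: 29.53
tool_pos: [0.3899, 0.2535, 0.2948]
eef_rot: [[-0.986, 0.167, -0.002], [0.167, 0.986, -0.0], [0.002, -0.0, -1.0]]
ft_force: [0.8, -0.8, -0.4]
finger_gap: 0.0641
grasp_force: 0.0
```

Run:
```python
from h import *
plan(390,250,300,1.4)
im,d,W,s=shot("wrist"); cv2.imwrite("pics/w9.png",im[:,:,::-1])
print("tr");comps(W,d,.028,.04,im);print("pl");comps(W,d,.012,.022,im);print("cap");comps(W,d,.102,.118,im)
im,d,W,s=shot("top")
m=(W[:,:,2]>.05)&(W[:,:,2]<.066)&(abs(W[:,:,0]-.604)<.05)&(abs(W[:,:,1]+.30)<.05); print("jar top cam",rect(W[m]),W[m][:,2].mean())
f=np.load("w8.npz"); W=f["W"]; m=(W[:,:,2]>.05)&(W[:,:,2]<.06)&(abs(W[:,:,0]-.604)<.05)&(abs(W[:,:,1]+.30)<.05)&(f["d"]>0)
H=cv2.convexHull((W[m][:,:2]*1000).astype(np.float32))[:,0]; H=H[H[:,1]>-300]
from scipy.optimize import least_squares
print(least_squares(lambda p:np.hypot(H[:,0]-p[0],H[:,1]-p[1])-27.8,[604,-300],loss="soft_l1").x)
```

```text
t 29.5333 at [389.9 253.5 294.8] th 1.403 shift [-0.6 -3.4 -5.2] turn [-0.    -0.002  0.003] rows 1.0 gap 0.0641 q [ 0.55  0.11  1.68  0.    1.35 -0.85] f [ 0.8 -0.8 -0.4]
tr
[ 63. 231.] 1078 [0.029 0.034 0.036] [431.5 -87.9] [112.7  40.7] -0.91 [201.  54.  52.]
[294. 233.] 963 [0.029 0.034 0.035] [481.8 208.8] [110.2  41.1] 1.471 [217. 219. 220.]
[ 36. 328.] 1128 [0.029 0.038 0.04 ] [ 562.4 -184.3] [108.8  46.3] -1.533 [189. 187. 181.]
[596. 332.] 372 [0.029 0.034 0.04 ] [702.1 609.6] [88.  13.5] 1.452 [180. 196. 191.]
pl
[ 89. 217.] 304 [0.012 0.017 0.022] [441.6 -72.3] [117.4  37.4] -0.562 [123.  34.  33.]
[630. 270.] 741 [0.012 0.013 0.014] [623.2 655.7] [105.7  32.4] 0.094 [98. 98. 97.]
[303. 288.] 4989 [0.017 0.019 0.02 ] [575.2 201.5] [128.3  87.2] 1.475 [225. 229. 229.]
[ 50. 315.] 323 [0.013 0.017 0.022] [ 552.5 -173.9] [97.3 20.6] 1.23 [80. 78. 75.]
cap
[387. 248.] 364 [0.104 0.11  0.111] [486.5 313.8] [31.8 20.2] -0.756 [215. 216. 216.]
jar top cam (array([ 604.5, -299. ]), array([54.3, 53.3], dtype=float32), 0.04) 0.05460818392062304
[ 604.25247609 -299.73121622]
```

View pics/w9.png

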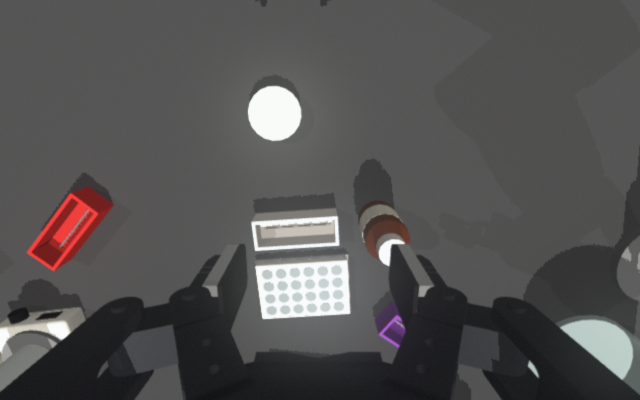

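Everything is in place: the trough (295,233) is parallel and centred on the plate (303,288), and the bottle (385,240) is off its left end.

```bash
python3 -c "
from workcell import env
print(env.close_job())"
```

```text
the job is handed in; nothing more can be done
None
```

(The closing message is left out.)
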